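# Swing the pot-filler spout over the stock pot

## Robot

A 7-joint arm with a two-finger parallel gripper is mounted at the origin on the work surface. World frame = base frame: x ahead of the robot, y to its left, z up, the work surface at z = 0. Lengths are in m, angles in rad, forces in N, time in s.
With the tool pointing down it reaches from about 0.425 to 1.025 m from the base axis. Payload 9.4 kg.
Tool frame: the origin (TCP) lies midway between the tips of the shut fingers; the grasp point (between the pads) lies 19 mm behind it; z points along the fingers, y is the direction in which the jaws open and shut (so a half turn about z gives the same grasp; the last joint's range is limited). The gripper opens to 93 mm and grips with 3 to 60 N. Pads are 15 mm wide; open, the fingers measure 128 mm over their backs; the gripper's body (75 mm by 188 mm) begins 65 mm behind the grasp point.
Start: joints at [1.224, 0.599, -0.003, 1.599, 0.002, 0.943, -0.08], TCP at [0.193, -0.699, 0.219] pointing down, gripper open.
Joint ranges: [-2.57, 2.57], [-0.35, 1.97], [-1.29, 1.29], [0.11, 2.56], [-1.05, 4.19], [0.11, 1.86], [-2.63, 2.63]. Speed limits (rad/s): [2.22, 2.22, 3.01, 3.01, 3.14, 3.14, 3.14].

## Interface

Orientations are given as a unit quaternion [x, y, z, w].
In Python, from plant import arm gives the robot as it stands. The module is installed in compiled form; this text tells all that it offers.
- The arm moves only by the tool carry_out, never from a script. Its argument "rows" is a list that holds one entry, the list of rows, each a list of 6 numbers: the shift along the tool's x, y, z in units of 30 mm (1.0 is 30 mm), then the turn, a rotation vector about the tool's x, y, z in units of 6 degrees (1.0 is 6 degrees). In form: [[[dx, dy, dz, wx, wy, wz], ...]]. A call has 1 to 20 rows; each row shifts and turns the pose as measured when the row begins, along the tool's axes as they then stand; what a row does not reach is not made up. A row lasts 1/10 s, in which the tool goes at most 50 mm and 8.59 degrees, less where a joint would pass 70% of its speed; a pose out of reach is approached as far as the arm can. A call is refused whole if a number of a shift passes 1 or a number of a turn 1, either way. A call with a gripper value outside its range is refused whole. "hand" is the closure, from 0 (fully open) to 1 (shut), set as the call begins (left out, the last holds). The fingers move at their own pace and stop on an object; "newtons" is the grip in N (left out, the last holds). Time passes only in rows, so rows that do not move let the fingers close. It gives the time, the measured TCP pose, the force and the opening at its end, in the units of the state.
- arm.read_state(): the state, without advancing time (a new reading comes with each control period).
- arm.camera(name): name is "side" or "top" or "wrist"; returns the picture (400x640x3 uint8, blue, green, red); there is no depth.
- arm.camera_model(name): a dict with "vertical_fov" (degrees; the focal length in pixels is half the picture's height over the tangent of half this angle, whatever the lens; pixels are square), "cx", "cy" (the principal point, pixels), "dist" ([k1, k2, p1, p2, k3] as OpenCV has them; the pictures are not rectified), "R" (3x3) and "t" (3): a world point X has camera coordinates R X + t. Camera axes: x right, y down, z forward; pixel columns grow to the right and rows downward; lengths in m; the calibration is good to about 2 mm. A picture is of the moment at which its call begins: read the wrist's pose just before it. camera_model takes no time and is no camera call; for the wrist camera it gives the pose at the moment of the call.
- arm.job_done(): hands the job in, once; it reports no verdict.
Trained networks look in the newest picture that a camera, given by its name, has taken for a name from the list of things; names that differ only in an ending like _2 or _b are one class to them, and where a whole thing is asked for, a point or a joint stands for the part that bears it (a point fixed in the world has none). Each returns a list of dicts, best first, with "p" (0 to 1); they miss things now and then, are a little off and sometimes report something else, mostly with a low value. They report only what shows in the picture. A call takes as long as a camera call.
- arm.spot_in(camera, name): "point" ([x, y, z] in m, in world coordinates, good to about 4 mm: the middle of the surface that is visible of it).
- arm.cut_out(camera, name): "region" (400x640 bool, what is visible of it).
- arm.landmark_of(camera, name): "point" ([x, y, z] in m, in world coordinates, good to about 4 mm: a listed point, or the origin of a listed thing).
The state is a dict: "t": time; "joints": joint angles; "joint_velocities": joint speeds; "joint_efforts": joint torques, N m; "position": TCP position; "tcp_rot": TCP orientation; "ft_force": force on the tool from outside, world axes, zero at the start; "ft_torque": the same for the moment, N m; "grip_width": opening from 0.0 (shut) to 1.0 (fully open).
Only numpy, scipy, OpenCV 4.12 (cv2) and the standard library are available. Lean on these libraries where they do the work, as an engineer would, in place of code of your own. Each camera call takes 0.05 s, during which the arm holds its last target. There are 200 camera calls.

## Task

The tall stock pot is next to be filled: swing the tap's spout round, gently pushing its arm with one finger, until its outlet hangs over the middle of the stock pot's mouth, as nearly centred as its swing allows, then take the finger away. Do not take hold of the spout, do not open the tap's lever, and leave the pot, the mixing bowl and everything else on the counter standing where it is.

Things in the scene. Friction and masses are not known exactly. Their poses are not given: they have to be found in the camera images.
- tap: Deck-mounted steel pot-filler tap fixed to the counter: 72 mm round flange, 25 mm round riser, 276 mm high in all. Origin: centre of the flange on the counter, on the vertical axis about which the spout swings. Its x axis points to the back of the counter, its y axis to the left as seen from the robot, but the whole tap may be turned by up to about half a radian either way.
- spout: The swing spout: a level round steel tube 20 mm in diameter, its centre line 250 mm above the counter, ending 225 mm from the swing axis in a short outlet that points down. Origin: on the swing axis at the height of the tube's centre line. Its x axis runs outward along the tube, z up. The bare tube to push on runs from 30 to 200 mm from the axis; nothing else reaches that height except the swivel collar on the axis (42 mm wide, its top 276 mm above the counter).
- swivel (a joint): Swing of the spout about the vertical axis, rad: 0 when it points along the tap's -x (roughly towards the robot), growing anticlockwise seen from above (from pointing at the robot towards the robot's right, -y). Stops at -2.1 and 2.1. It has steady friction (about 2 N at 150 mm from the axis), does not spring, and stays where it is left.
- outlet (a point): Centre of the spout's downward outlet (24 mm in diameter), 225 mm from the swing axis, 204 mm above the counter.
- pot_rim (a point): Centre of the mouth of the stock pot: the tall straight-sided round aluminium pot with two small black side handles, 240 mm in diameter (about 310 mm over the handles) and 155 mm high, loose and empty. The point lies at rim height. The pot stands to the left or the right of the tap, its centre 205 to 245 mm from the swing axis.
- bowl_rim (a point): Centre of the mouth of the low steel mixing bowl, 220 mm in diameter and 75 mm high, without handles, loose; it stands on the other side of the tap from the stock pot. Not to be moved. The point lies at rim height.
- tap_lever (a joint): The tap's valve lever, on the right-hand side of the riser, standing upright (0, shut) from 85 to 200 mm above the counter; it opens by tipping towards the back. Stays shut.
- jar_mid (a point): Middle of a small capped seasoning jar, 54 mm in diameter and 105 mm high, standing just behind the tap. Not to be moved.
- cutter_mid (a point): Middle of a pizza wheel with a black handle lying flat in front of the tap between the pot and the bowl, about 210 mm long and 24 mm high. Not to be moved.

How it is judged:
By the outcome, as a careful person would: the job done as asked, in the order asked, and still so for the second after the job is handed in, with the robot touching nothing.
It also fails if it takes over 35 s, if anything falls off the work surface, if the arm or the gripper's body presses on something with over 40 N, if the wrist force passes 120 N, or if a joint passes its speed limit or range.

## Working session

There is one attempt and no reset: what is moved stays moved. The work goes in short steps, Python scripts to look and compute and a tool call to move; the robot and the scene stay as the last step left them, time stands still between calls to the robot, and variables do not carry over. Pictures are saved under pics/ and viewed, about 8 in all and at most 12, crops included, and the job is handed in when it is done.

Besides the shell and the picture viewer there is one more tool, called after ">>>" as name(argument=value, ...), one argument or row to a line, values as JSON. carry_out: Moves the arm, as the interface text tells. Its arguments: {"type":"object","properties":{"rows":{"type":"array","items":{"type":"array","items":{"type":"array","items":{"type":"number"}}}},"hand":{"type":"number"},"newtons":{"type":"number"}},"required":["rows"]}

```bash
mkdir -p pics
python3 - <<'E'
from plant import arm
import cv2,numpy as np
s=arm.read_state();print(s['t'],s['position'],s['tcp_rot'],s['grip_width'])
for c in("top","side"):
    im=arm.camera(c);cv2.imwrite(f"pics/{c}0.png",im)
    for n in("tap","spout","outlet","pot_rim","bowl_rim","jar_mid","cutter_mid","tap_lever"):
        try:
            for d in arm.landmark_of(c,n)[:2]: print(c,n,round(d['p'],2),np.round(d['point'],3))
        except Exception as e: print(c,n,e)
E
```

```text
0.0 [ 0.19310114 -0.69830212  0.21778443] [ 9.90907865e-01  1.34539976e-01 -1.74169347e-04 -7.52817952e-04] 0.9992883773864839
top tap 0.75 [0.613 0.032 0.002]
top spout 0.6 [0.615 0.03  0.252]
top outlet 0.74 [0.414 0.133 0.205]
top bowl_rim 0.87 [0.693 0.237 0.075]
top jar_mid 0.75 [ 0.669 -0.049  0.054]
top cutter_mid 0.82 [0.457 0.11  0.011]
top cutter_mid 0.53 [0.413 0.133 0.208]
top tap_lever it knows: bowl_rim, cutter_mid, jar_mid, outlet, pot_rim, spout, tap
side tap 0.59 [ 0.612  0.033 -0.004]
side spout 0.89 [0.609 0.032 0.253]
side outlet 0.65 [0.415 0.134 0.201]
side pot_rim 0.93 [ 0.527 -0.165  0.156]
side bowl_rim 0.66 [0.689 0.239 0.076]
side jar_mid 0.81 [ 0.677 -0.049  0.051]
side cutter_mid 0.87 [0.457 0.112 0.008]
side tap_lever it knows: bowl_rim, cutter_mid, jar_mid, outlet, pot_rim, spout, tap
```

View pics/top0.png

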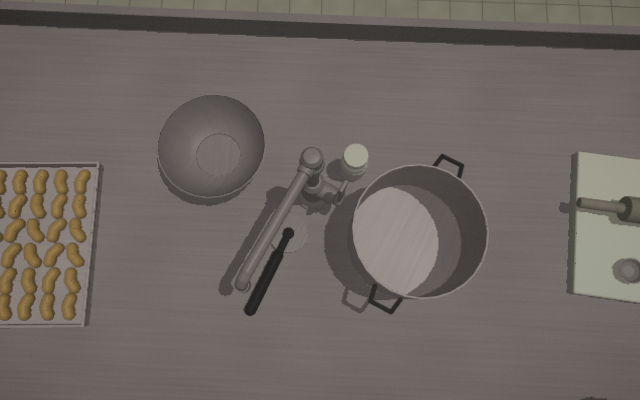

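View pics/side0.png

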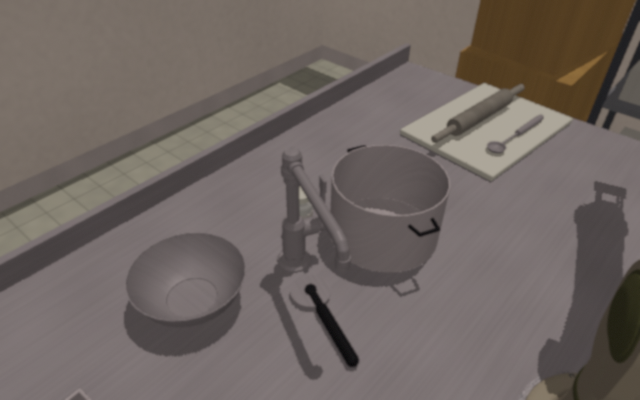

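The top picture shows the spout from the axis (311,158) to the outlet (241,285), pointing to the front left. The bowl is at (211,147) and the pot's mouth at about (420,232), to the right of the tap. The side picture agrees: the lever is upright and the cutter lies under the spout. So the spout has to swing about 93° anticlockwise, pushed from its left. First I rise and cross over high, with the fingers shut.

>>> carry_out(
  rows=[
    [[0, 0, -1, 0, 0, 0], [0, 0, -1, 0, 0, 0], [0, 0, -1, 0, 0, 0], [0, 0, -1, 0, 0, 0], [0.95, -0.52, 0, 0, 0, 0], [0.95, -0.52, 0, 0, 0, 0], [0.95, -0.52, 0, 0, 0, 0], [0.95, -0.52, 0, 0, 0, 0], [0.95, -0.52, 0, 0, 0, 0], [0.95, -0.52, 0, 0, 0, 0], [0.95, -0.52, 0, 0, 0, 0], [0.95, -0.52, 0, 0, 0, 0], [0.95, -0.52, 0, 0, 0, 0], [0.95, -0.52, 0, 0, 0, 0], [0.95, -0.52, 0, 0, 0, 0]],
  ],
  hand=1,
  newtons=20,
)

```text
t: 2.3
position: [0.454, -0.4453, 0.3438]
tcp_rot: [0.992, 0.129, -0.001, 0.001]
ft_force: [1.0, -1.4, -0.7]
grip_width: 0.005
```

```bash
cat > h.py <<'E'
from plant import arm
import cv2,numpy as np
from scipy.spatial.transform import Rotation as Ro
def proj(c,P):
    m=arm.camera_model(c);f=200/np.tan(np.radians(m['vertical_fov'])/2)
    K=np.array([[f,0,m['cx']],[0,f,m['cy']],[0,0,1]])
    return cv2.projectPoints(np.array(P,float).reshape(-1,1,3),cv2.Rodrigues(np.array(m['R'],float))[0],np.array(m['t'],float),K,np.array(m['dist'],float))[0][:,0]
def st():
    s=arm.read_state();R=Ro.from_quat(s['tcp_rot']).as_matrix()
    print('t',round(s['t'],2),'p',np.round(s['position'],4),'xaz',round(np.degrees(np.arctan2(R[1,0],R[0,0])),1),'z',np.round(R[:,2],3),'F',np.round(s['ft_force'],1),'g',round(s['grip_width'],2),'j7',round(s['joints'][6],2))
    return s,R
def to(P,az):
    s,R=st();d=R.T@(np.array(P)-s['position'])/.03
    a=np.degrees(np.arctan2(R[1,0],R[0,0]));print('units',np.round(d,2),'wz',round(-(az-a)/6,2))
E
python3 - <<'E'
from h import *
to((.52,.14,.34),63)
# pot rim fit from first pictures
from scipy.optimize import minimize
a=np.linspace(0,2*np.pi,180)
for c in("top","side"):
    im=cv2.GaussianBlur(cv2.imread(f"pics/{c}0.png",0),(0,0),1).astype(np.float32)
    g=np.hypot(cv2.Sobel(im,-1,1,0),cv2.Sobel(im,-1,0,1))
    def cost(p):
        q=proj(c,np.c_[p[0]+.119*np.cos(a),p[1]+.119*np.sin(a),.155+0*a]).astype(np.float32)
        return -cv2.remap(g,q[:,:1],q[:,1:],1).mean()
    best=min((cost((.527+x,-.165+y)),round(.527+x,3),round(-.165+y,3)) for x in np.arange(-.02,.0201,.002) for y in np.arange(-.02,.0201,.002))
    print(c,best,'at lm',cost((.527,-.165)))
for i in range(3):
  for c in("top","side"):
    arm.camera(c)
    for n in("pot_rim","tap","spout"):
        for d in arm.landmark_of(c,n)[:1]: print(c,n,round(d['p'],2),np.round(d['point'],3))
E
```

```text
t 2.3 p [ 0.454  -0.4453  0.3438] xaz 14.9 z [-0.001 -0.003 -1.   ] F [ 1.  -1.4 -0.7] g 0.0 j7 -0.66
units [  7.13 -18.29   0.07] wz -8.02
top (np.float32(-94.93711), np.float64(0.529), np.float64(-0.161)) at lm -54.188538
side (np.float32(-55.45383), np.float64(0.525), np.float64(-0.159)) at lm -36.801373
top pot_rim 0.62 [ 0.532 -0.163  0.155]
top tap 0.67 [0.614 0.031 0.004]
top spout 0.67 [0.611 0.031 0.252]
side pot_rim 0.96 [ 0.526 -0.163  0.158]
side tap 0.91 [ 0.612  0.032 -0.003]
side spout 0.74 [0.614 0.035 0.252]
top pot_rim 0.79 [ 0.531 -0.163  0.159]
top tap 0.79 [0.615 0.031 0.004]
top spout 0.88 [0.616 0.034 0.25 ]
side pot_rim 0.8 [ 0.527 -0.164  0.155]
side tap 0.76 [ 0.61   0.028 -0.001]
side spout 0.85 [0.613 0.035 0.255]
top pot_rim 0.81 [ 0.53  -0.162  0.16 ]
top tap 0.68 [0.614 0.034 0.004]
top spout 0.56 [0.456 0.11  0.008]
side pot_rim 0.81 [ 0.526 -0.164  0.157]
side tap 0.62 [ 0.608  0.032 -0.003]
side spout 0.82 [0.613 0.037 0.254]
```

>>> carry_out(
  rows=[
    [[0.38, -0.97, 0, 0, 0, 0], [0.38, -0.97, 0, 0, 0, 0], [0.38, -0.97, 0, 0, 0, 0], [0.38, -0.97, 0, 0, 0, 0], [0.38, -0.97, 0, 0, 0, 0], [0.38, -0.97, 0, 0, 0, 0], [0.38, -0.97, 0, 0, 0, 0], [0.38, -0.97, 0, 0, 0, 0], [0.38, -0.97, 0, 0, 0, 0], [0.38, -0.97, 0, 0, 0, 0], [0.38, -0.97, 0, 0, 0, 0], [0.38, -0.97, 0, 0, 0, 0], [0.38, -0.97, 0, 0, 0, 0], [0.38, -0.97, 0, 0, 0, 0], [0.38, -0.97, 0, 0, 0, 0], [0.38, -0.97, 0, 0, 0, 0], [0.38, -0.97, 0, 0, 0, 0], [0.38, -0.97, 0, 0, 0, 0], [0.38, -0.97, 0, 0, 0, 0]],
  ],
)

```text
t: 5.4
position: [0.5241, 0.1614, 0.3425]
tcp_rot: [0.992, 0.125, 0.002, 0.003]
ft_force: [-0.2, -0.0, -0.4]
grip_width: 0.007
```

>>> carry_out(
  rows=[
    [[0, 0, 0, 0, 0, -1], [0, 0, 0, 0, 0, -1], [0, 0, 0, 0, 0, -1], [0, 0, 0, 0, 0, -1], [0, 0, 0, 0, 0, -1], [0, 0, 0, 0, 0, -1], [0, 0, 0, 0, 0, -1], [0, 0, 0, 0, 0, -1], [0, 0, 0, 0, 0, 0]],
  ],
)

```text
t: 6.3
position: [0.5237, 0.1689, 0.3428]
tcp_rot: [0.844, 0.536, 0.001, 0.003]
ft_force: [0.6, 0.3, 0.6]
grip_width: 0.004
```

Run:
```python
from h import *
A=np.array([.613,.032]);th=np.radians(153);u=np.array([np.cos(th),np.sin(th)]);t=np.array([-u[1],u[0]])
P=A+.135*u-.045*t;print(P)
to((*P,.233),63)
```

```text
[0.51314369 0.13338401]
t 6.3 p [0.5237 0.1689 0.3428] xaz 64.8 z [ 0.005 -0.003 -1.   ] F [0.6 0.3 0.6] g 0.0 j7 -1.05
units [-1.22  0.16  3.66] wz 0.3
```

>>> carry_out(
  rows=[
    [[0, 0, 0.9, 0, 0, 0.15], [0, 0, 0.9, 0, 0, 0.15], [0, 0, 0.9, 0, 0, 0], [0, 0, 0.9, 0, 0, 0], [-0.6, 0.08, 0, 0, 0, 0], [-0.6, 0.08, 0, 0, 0, 0], [0, 0, 0, 0, 0, 0]],
  ],
)

```text
t: 7.0
position: [0.5123, 0.1322, 0.2337]
tcp_rot: [0.858, 0.513, 0.003, 0.003]
ft_force: [0.1, 0.1, 0.7]
grip_width: 0.004
```

Run:
```python
from h import *
st()
cv2.imwrite("pics/s1.png",arm.camera("side"))
for n in("outlet",):
    print([ (round(d['p'],2),np.round(d['point'],3)) for d in arm.landmark_of("side",n)])
```

```text
t 7.0 p [0.5123 0.1322 0.2337] xaz 61.7 z [ 0.009 -0.002 -1.   ] F [0.1 0.1 0.7] g 0.0 j7 -1.12
[(0.89, array([0.414, 0.13 , 0.205]))]
```

View pics/s1.png

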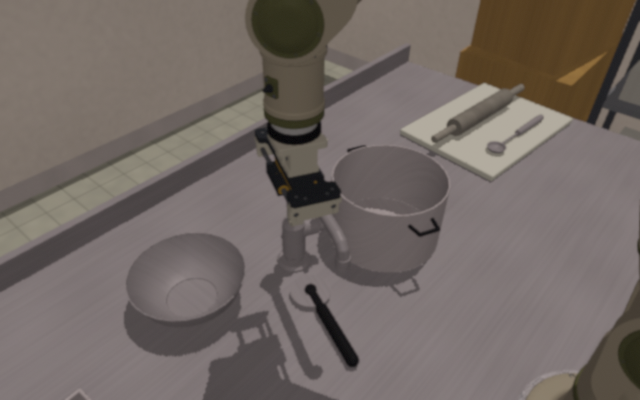

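The fingers are down on the tube's left, behind it at about (310,200), and clear of it. Now I push along the arc.

>>> carry_out(
  rows=[
    [[-0.4, 0, 0, 0, 0, 0], [-0.25, 0, 0, 0, 0, 0], [-0.2, 0, 0, 0, 0, 0], [-0.24, -0.03, 0, 0, 0, -0.5], [-0.24, -0.03, 0, 0, 0, -0.5], [-0.24, -0.03, 0, 0, 0, -0.5], [-0.24, -0.03, 0, 0, 0, -0.5], [-0.24, -0.03, 0, 0, 0, -0.5], [-0.24, -0.03, 0, 0, 0, -0.5], [-0.24, -0.03, 0, 0, 0, -0.5], [-0.24, -0.03, 0, 0, 0, -0.5], [-0.24, -0.03, 0, 0, 0, -0.5], [-0.24, -0.03, 0, 0, 0, -0.5], [0, 0, 0, 0, 0, 0]],
  ],
)

```text
t: 8.5
position: [0.476, 0.0456, 0.2384]
tcp_rot: [0.687, 0.726, 0.013, 0.006]
ft_force: [0.5, 0.3, 0.6]
grip_width: 0.004
```

```bash
cat >> h.py <<'E'
A=np.array([.613,.032])
def chk():
    s,R=st();v=s['position'][:2]-A
    T=-R[:2,0]; az=np.degrees(np.arctan2(T[1],T[0]))-90   # tube az if tool square to it
    print('r',round(np.hypot(*v),4),'tcp az',round(np.degrees(np.arctan2(v[1],v[0]))%360,1),'tool-square az',round(az%360,1))
    for c in("top","side"):
        arm.camera(c)
        for d in arm.landmark_of(c,"outlet")[:1]:
            w=d['point'][:2]-A;print(c,round(d['p'],2),np.round(d['point'],3),'az',round(np.degrees(np.arctan2(w[1],w[0]))%360,1),'r',round(np.hypot(*w),3))
E
python3 -c "
from h import *
chk()"
```

```text
t 8.5 p [0.476  0.0456 0.2384] xaz 93.2 z [ 0.027  0.01  -1.   ] F [0.5 0.3 0.6] g 0.0 j7 -0.47
r 0.1377 tcp az 174.3 tool-square az 183.2
top 0.18 [ 0.532 -0.164  0.158] az 247.5 r 0.212
side 0.93 [0.389 0.022 0.204] az 182.7 r 0.224
```

>>> carry_out(
  rows=[
    [[-0.24, -0.03, 0.03, 0, 0, -0.5], [-0.24, -0.03, 0.03, 0, 0, -0.5], [-0.24, -0.03, 0.03, 0, 0, -0.5], [-0.24, -0.03, 0.03, 0, 0, -0.5], [-0.24, -0.03, 0.03, 0, 0, -0.5], [-0.24, -0.03, 0.03, 0, 0, -0.5], [-0.24, -0.03, 0.03, 0, 0, -0.5], [-0.24, -0.03, 0.03, 0, 0, -0.5], [-0.24, -0.03, 0.03, 0, 0, -0.5], [-0.24, -0.03, 0.03, 0, 0, -0.5], [-0.24, -0.03, 0.03, 0, 0, -0.5], [-0.24, -0.03, 0.03, 0, 0, -0.5], [-0.24, -0.03, 0.03, 0, 0, -0.5], [-0.24, -0.03, 0.03, 0, 0, -0.5], [-0.24, -0.03, 0.03, 0, 0, -0.5], [0, 0, 0, 0, 0, 0]],
  ],
)

```text
t: 10.3
position: [0.508, -0.0436, 0.2255]
tcp_rot: [0.342, 0.94, 0.012, 0.008]
ft_force: [-0.4, -0.7, -0.4]
grip_width: 0.005
```

```bash
python3 -c "
from h import *
chk();chk()
cv2.imwrite('pics/s2.png',arm.camera('side'))"
```

```text
t 10.3 p [ 0.508  -0.0436  0.2255] xaz 140.0 z [ 0.024  0.017 -1.   ] F [-0.4 -0.7 -0.4] g 0.0 j7 0.4
r 0.1294 tcp az 215.8 tool-square az 230.0
side 0.81 [ 0.456 -0.129  0.206] az 225.7 r 0.225
t 10.5 p [ 0.5076 -0.0429  0.2258] xaz 139.9 z [ 0.024  0.017 -1.   ] F [-0.2 -0.5  0.3] g 0.01 j7 0.4
r 0.1293 tcp az 215.4 tool-square az 229.9
side 0.73 [ 0.456 -0.125  0.206] az 225.1 r 0.222
```

View pics/s2.png

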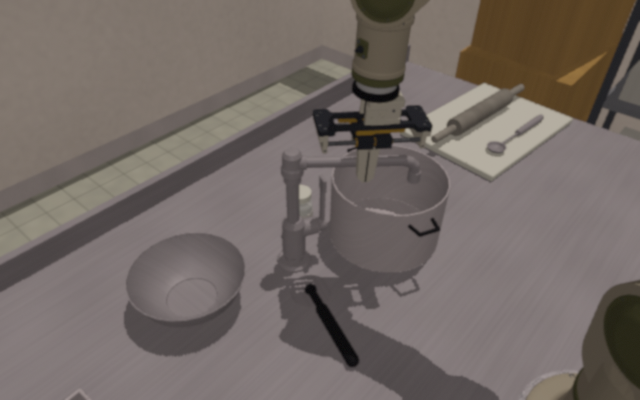

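The finger stands on the robot's side of the tube at about (370,165). The outlet at (414,170) is already over the pot's mouth. About 20° of swing remains.

>>> carry_out(
  rows=[
    [[-0.24, -0.04, -0.05, 0, 0, -0.45], [-0.24, -0.04, -0.05, 0, 0, -0.45], [-0.24, -0.04, -0.05, 0, 0, -0.45], [-0.24, -0.04, -0.05, 0, 0, -0.45], [-0.2, -0.04, 0, 0, 0, -0.4], [0, 0, 0, 0, 0, 0]],
  ],
)

```text
t: 11.35
position: [0.5294, -0.0669, 0.231]
tcp_rot: [0.227, 0.974, 0.011, 0.006]
ft_force: [-0.4, 0.7, -0.1]
grip_width: 0.006
```

```bash
python3 -c "
from h import *
for i in range(4): chk()
print(proj('top',[.528,-.162,.155]),proj('side',[.528,-.162,.155]))"
```

```text
t 11.35 p [ 0.5294 -0.0669  0.231 ] xaz 153.7 z [ 0.017  0.018 -1.   ] F [-0.4  0.7 -0.1] g 0.01 j7 0.65
r 0.1295 tcp az 229.8 tool-square az 243.7
side 0.89 [ 0.496 -0.163  0.203] az 238.9 r 0.227
t 11.55 p [ 0.529  -0.0663  0.2313] xaz 153.7 z [ 0.017  0.017 -1.   ] F [0.1 0.4 0.6] g 0.0 j7 0.64
r 0.1293 tcp az 229.5 tool-square az 243.7
top 0.26 [0.614 0.03  0.003] az 308.7 r 0.002
side 0.9 [ 0.497 -0.162  0.202] az 239.1 r 0.226
t 11.75 p [ 0.529  -0.0663  0.2313] xaz 153.7 z [ 0.017  0.017 -1.   ] F [-0.4 -0.4 -0.4] g 0.01 j7 0.64
r 0.1293 tcp az 229.5 tool-square az 243.7
side 0.93 [ 0.499 -0.16   0.204] az 239.3 r 0.223
t 11.95 p [ 0.5291 -0.0664  0.2312] xaz 153.7 z [ 0.017  0.017 -1.   ] F [-0.7 -0.4  0.1] g 0.0 j7 0.65
r 0.1293 tcp az 229.5 tool-square az 243.7
side 0.69 [ 0.495 -0.161  0.204] az 238.5 r 0.226
[[419.73525397 228.41862085]] [[389.08235742 176.75139292]]
```

>>> carry_out(
  rows=[
    [[-0.16, -0.03, 0, 0, 0, -0.3], [-0.16, -0.03, 0, 0, 0, -0.3], [-0.14, -0.03, 0, 0, 0, -0.3], [0, 0, 0, 0, 0, 0], [0.3, 0, 0, 0, 0, 0], [0.8, 0, 0, 0, 0, 0], [0, 0, 0, 0, 0, 0]],
  ],
)

```text
t: 12.85
position: [0.506, -0.0615, 0.2303]
tcp_rot: [0.181, 0.984, 0.01, 0.005]
ft_force: [-1.0, 0.1, 0.0]
grip_width: 0.005
```

```bash
python3 -c "
from h import *
for i in range(4): chk()
im=arm.camera('top')
for p in proj('top',[[.528,-.162,.155],[*A,.276]]+[[A[0]+.215*np.cos(np.radians(a)),A[1]+.215*np.sin(np.radians(a)),.26] for a in (240,246.3,250)]): print(p)
cv2.imwrite('pics/t3.png',cv2.resize(im[110:330,260:520],None,fx=2.5,fy=2.5))"
```

```text
t 12.85 p [ 0.506  -0.0615  0.2303] xaz 159.2 z [ 0.013  0.018 -1.   ] F [-1.   0.1  0. ] g 0.01 j7 0.72
r 0.1421 tcp az 221.1 tool-square az 249.2
top 0.34 [ 0.671 -0.047  0.055] az 306.2 r 0.098
side 0.64 [ 0.515 -0.172  0.204] az 244.3 r 0.226
t 13.05 p [ 0.5094 -0.0627  0.2306] xaz 159.1 z [ 0.016  0.019 -1.   ] F [ 0.6 -0.8  0.5] g 0.0 j7 0.72
r 0.1404 tcp az 222.4 tool-square az 249.1
top 0.39 [0.614 0.032 0.005] az 333.4 r 0.001
side 0.71 [ 0.517 -0.172  0.202] az 244.8 r 0.226
t 13.25 p [ 0.5093 -0.0627  0.2303] xaz 159.1 z [ 0.015  0.019 -1.   ] F [0.3 0.4 1.2] g 0.0 j7 0.72
r 0.1404 tcp az 222.4 tool-square az 249.1
top 0.54 [ 0.669 -0.049  0.058] az 304.5 r 0.098
side 0.64 [ 0.515 -0.17   0.204] az 244.1 r 0.225
t 13.45 p [ 0.5091 -0.0626  0.2303] xaz 159.1 z [ 0.015  0.019 -1.   ] F [ 0.4 -0.   0.2] g 0.0 j7 0.72
r 0.1405 tcp az 222.3 tool-square az 249.1
top 0.6 [0.691 0.238 0.078] az 69.2 r 0.22
side 0.95 [ 0.517 -0.171  0.203] az 244.6 r 0.225
[419.73525397 228.41862085]
[311.09641689 157.40365496]
[429.24928799 232.8658055 ]
[436.12120285 219.60307551]
[439.40456113 211.53406997]
```

View pics/t3.png

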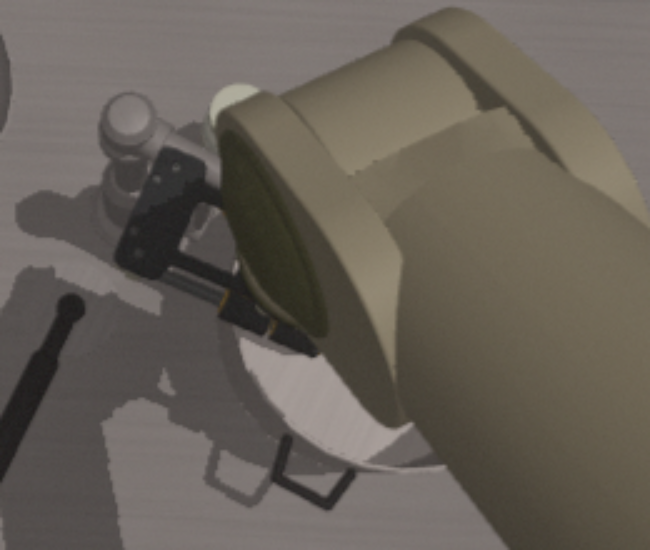

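The arm hides the outlet from the top camera. I step clear to the left to measure without it in the way.

>>> carry_out(
  rows=[
    [[0.9, 0.2, 0, 0, 0, 0], [0.6, 0.9, 0, 0, 0, 0], [0.6, 0.9, 0, 0, 0, 0], [0.55, 0.95, 0, 0, 0, 0], [0.55, 0.95, 0, 0, 0, 0], [0.55, 0.95, 0, 0, 0, 0], [0.55, 0.95, 0, 0, 0, 0], [0.5, 0.95, 0, 0, 0, 0], [0, 0, 0, 0, 0, 0]],
  ],
)

```text
t: 14.6
position: [0.4457, 0.1857, 0.2345]
tcp_rot: [0.184, 0.983, 0.012, 0.007]
ft_force: [-0.3, -1.1, 0.7]
grip_width: 0.003
```

```bash
python3 -c "
from h import *
for i in range(3): chk()
im=arm.camera('top')
cv2.imwrite('pics/t4.png',cv2.resize(im[110:330,260:520],None,fx=2.5,fy=2.5))
for c in('top','side'):
  for d in arm.landmark_of(c,'pot_rim')[:1]: print(c,d)"
```

```text
t 14.6 p [0.4457 0.1857 0.2345] xaz 158.8 z [ 0.017  0.021 -1.   ] F [-0.3 -1.1  0.7] g 0.0 j7 0.2
r 0.2272 tcp az 137.4 tool-square az 248.8
side 0.73 [ 0.514 -0.17   0.2  ] az 244.0 r 0.225
t 14.8 p [0.4463 0.1799 0.2335] xaz 158.4 z [ 0.015  0.017 -1.   ] F [-0.1 -0.1 -0.3] g 0.01 j7 0.2
r 0.2229 tcp az 138.4 tool-square az 248.4
top 0.6 [ 0.515 -0.169  0.207] az 244.0 r 0.224
side 0.92 [ 0.515 -0.172  0.204] az 244.2 r 0.226
t 15.0 p [0.4465 0.1799 0.2336] xaz 158.4 z [ 0.016  0.017 -1.   ] F [0.2 0.5 0. ] g 0.0 j7 0.2
r 0.2227 tcp az 138.4 tool-square az 248.4
top 0.92 [ 0.514 -0.17   0.206] az 243.9 r 0.224
side 0.75 [ 0.516 -0.168  0.204] az 244.0 r 0.223
top {'point': [0.5305, -0.1645, 0.1549], 'p': 0.69}
```

View pics/t4.png

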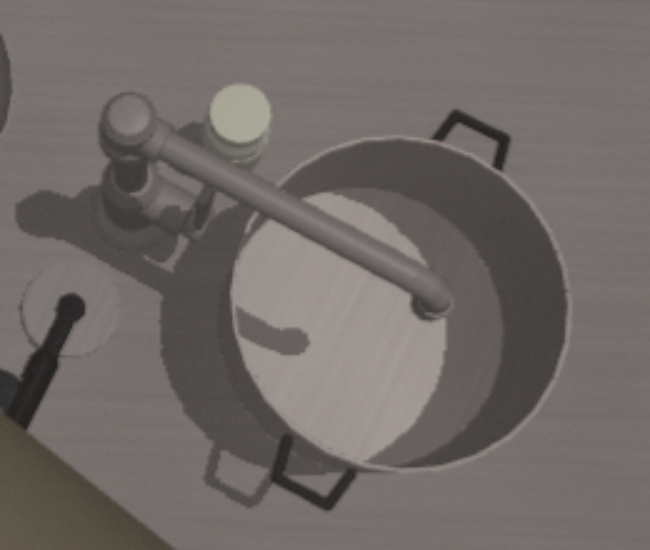

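The unobstructed top view shows the outlet at crop (432,305) and the rim's centre at about (400,303). The outlet sits at 244.0° about the axis, and the pot's centre at about 246.2°, so it needs a nudge of about 2° (9 mm).

```bash
python3 -c "
from h import *
to((.500,-.060,.232),158.4)"
```

```text
t 15.35 p [0.4463 0.1809 0.2337] xaz 158.5 z [ 0.016  0.018 -1.   ] F [-0.3 -0.4  0.2] g 0.0 j7 0.2
units [-4.61 -6.81 -0.06] wz 0.01
```

>>> carry_out(
  rows=[
    [[-0.5, -0.85, 0, 0, 0, 0], [-0.5, -0.85, 0, 0, 0, 0], [-0.5, -0.85, 0, 0, 0, 0], [-0.5, -0.85, 0, 0, 0, 0], [-0.5, -0.85, 0, 0, 0, 0], [-0.5, -0.85, 0, 0, 0, 0], [-0.5, -0.85, 0, 0, 0, 0], [-0.5, -0.6, 0, 0, 0, 0], [0, 0, 0, 0, 0, 0], [0, 0, 0, 0, 0, 0]],
  ],
)

```text
t: 16.35
position: [0.4881, -0.0527, 0.2301]
tcp_rot: [0.185, 0.983, 0.012, 0.007]
ft_force: [-0.8, -0.5, -0.1]
grip_width: 0.003
```

```bash
python3 -c "
from h import *
to((.5417,-.0787,.232),158.4);chk()"
```

```text
t 16.35 p [ 0.4881 -0.0527  0.2301] xaz 158.6 z [ 0.017  0.021 -1.   ] F [-0.8 -0.5 -0.1] g 0.0 j7 0.7
units [-1.98 -0.16 -0.05] wz 0.04
t 16.35 p [ 0.4881 -0.0527  0.2301] xaz 158.6 z [ 0.017  0.021 -1.   ] F [-0.8 -0.5 -0.1] g 0.0 j7 0.7
r 0.1509 tcp az 214.1 tool-square az 248.6
side 0.79 [ 0.513 -0.169  0.203] az 243.5 r 0.225
```

>>> carry_out(
  rows=[
    [[-0.6, -0.05, 0, 0, 0, 0], [-0.5, -0.05, 0, 0, 0, 0], [-0.3, -0.05, 0, 0, 0, 0], [-0.2, 0, 0, 0, 0, 0], [0, 0, 0, 0, 0, 0]],
  ],
)

```text
t: 17.05
position: [0.5329, -0.0705, 0.2311]
tcp_rot: [0.181, 0.983, 0.012, 0.007]
ft_force: [-1.4, -0.4, -0.9]
grip_width: 0.002
```

```bash
python3 -c "
from h import *
to((.5417,-.0787,.232),158.4);chk();chk()"
```

```text
t 17.05 p [ 0.5329 -0.0705  0.2311] xaz 159.1 z [ 0.018  0.02  -1.   ] F [-1.4 -0.4 -0.9] g 0.0 j7 0.73
units [-0.37 -0.15 -0.03] wz 0.12
t 17.05 p [ 0.5329 -0.0705  0.2311] xaz 159.1 z [ 0.018  0.02  -1.   ] F [-1.4 -0.4 -0.9] g 0.0 j7 0.73
r 0.1301 tcp az 232.0 tool-square az 249.1
top 0.44 [0.691 0.236 0.074] az 69.0 r 0.218
side 0.65 [ 0.515 -0.171  0.202] az 244.2 r 0.225
t 17.25 p [ 0.5318 -0.0703  0.2312] xaz 159.2 z [ 0.017  0.02  -1.   ] F [-0.6 -0.7 -0.1] g 0.01 j7 0.73
r 0.1306 tcp az 231.6 tool-square az 249.2
side 0.63 [ 0.516 -0.17   0.205] az 244.4 r 0.224
```

>>> carry_out(
  rows=[
    [[-0.2, -0.05, 0, 0, 0, 0], [-0.18, -0.05, 0, 0, 0, 0], [0, 0, 0, 0, 0, 0]],
  ],
)

```text
t: 17.75
position: [0.542, -0.0777, 0.2315]
tcp_rot: [0.181, 0.983, 0.011, 0.007]
ft_force: [-0.2, 0.1, 0.2]
grip_width: 0.006
```

```bash
python3 -c "
from h import *
to((.5417,-.0787,.232),158.4);chk();chk();chk();chk()"
```

```text
t 17.75 p [ 0.542  -0.0777  0.2315] xaz 159.2 z [ 0.017  0.02  -1.   ] F [-0.2  0.1  0.2] g 0.01 j7 0.74
units [-0.   -0.04 -0.02] wz 0.13
t 17.75 p [ 0.542  -0.0777  0.2315] xaz 159.2 z [ 0.017  0.02  -1.   ] F [-0.2  0.1  0.2] g 0.01 j7 0.74
r 0.1306 tcp az 237.1 tool-square az 249.2
top 0.4 [0.69  0.236 0.073] az 69.3 r 0.218
side 0.6 [ 0.518 -0.177  0.202] az 245.6 r 0.23
t 17.95 p [ 0.5415 -0.0773  0.2316] xaz 159.2 z [ 0.017  0.019 -1.   ] F [ 0.3 -0.1 -0.1] g 0.0 j7 0.74
r 0.1306 tcp az 236.8 tool-square az 249.2
side 0.61 [ 0.519 -0.173  0.204] az 245.3 r 0.226
t 18.15 p [ 0.5414 -0.0773  0.2316] xaz 159.2 z [ 0.017  0.019 -1.   ] F [-1.   0.3 -0.8] g 0.01 j7 0.74
r 0.1306 tcp az 236.8 tool-square az 249.2
top 0.41 [0.614 0.031 0.247] az 315.0 r 0.001
side 0.88 [ 0.521 -0.173  0.204] az 245.9 r 0.225
t 18.35 p [ 0.5414 -0.0772  0.2316] xaz 159.2 z [ 0.017  0.019 -1.   ] F [-0.9 -0.   0.5] g 0.01 j7 0.74
r 0.1306 tcp az 236.8 tool-square az 249.2
side 0.84 [ 0.518 -0.175  0.2  ] az 245.5 r 0.228
```

The outlet is now at about 245.6–246°, within 2–3 mm of best. I take the finger away.

>>> carry_out(
  rows=[
    [[0.5, 0, 0, 0, 0, 0], [0.9, 0.1, 0, 0, 0, 0], [0.9, 0.5, 0, 0, 0, 0], [0.6, 0.9, 0, 0, 0, 0], [0.55, 0.95, 0, 0, 0, 0], [0.55, 0.95, 0, 0, 0, 0], [0.5, 0.95, 0, 0, 0, 0], [0.5, 0.95, 0, 0, 0, 0], [0.4, 0.95, 0, 0, 0, 0], [0.3, 0.6, 0, 0, 0, 0], [0, 0, 0, 0, 0, 0], [0, 0, 0, 0, 0, 0]],
  ],
)

```text
t: 19.75
position: [0.4523, 0.1838, 0.2354]
tcp_rot: [0.182, 0.983, 0.012, 0.008]
ft_force: [-0.3, -0.6, -0.3]
grip_width: 0.007
```

```bash
python3 -c "
from h import *
for i in range(3): chk()
im=arm.camera('top')
for c in('top','side'):
  if c=='side': arm.camera(c)
  for n in('pot_rim','bowl_rim','jar_mid','cutter_mid'):
    for d in arm.landmark_of(c,n)[:1]: print(c,n,np.round(d['point'],3),round(d['p'],2))
cv2.imwrite('pics/t5.png',im)"
```

```text
t 19.75 p [0.4523 0.1838 0.2354] xaz 159.0 z [ 0.02  0.02 -1.  ] F [-0.3 -0.6 -0.3] g 0.01 j7 0.21
r 0.2211 tcp az 136.6 tool-square az 249.0
top 0.8 [ 0.518 -0.174  0.208] az 245.3 r 0.227
side 0.57 [ 0.52  -0.172  0.205] az 245.6 r 0.224
t 19.95 p [0.4526 0.1826 0.2353] xaz 158.8 z [ 0.02  0.02 -1.  ] F [ 0.5  0.6 -1. ] g 0.01 j7 0.21
r 0.2201 tcp az 136.8 tool-square az 248.8
top 0.82 [ 0.521 -0.176  0.205] az 246.1 r 0.228
t 20.15 p [0.4526 0.1832 0.2354] xaz 158.8 z [ 0.02  0.02 -1.  ] F [-0.1  0.  -0.2] g 0.0 j7 0.21
r 0.2204 tcp az 136.7 tool-square az 248.8
top 0.79 [ 0.519 -0.173  0.207] az 245.3 r 0.226
top pot_rim [ 0.529 -0.165  0.157] 0.59
top jar_mid [ 0.669 -0.048  0.055] 0.71
top cutter_mid [0.458 0.11  0.01 ] 0.78
side pot_rim [ 0.524 -0.163  0.156] 0.88
side bowl_rim [0.69  0.238 0.075] 0.71
side jar_mid [ 0.61   0.033 -0.004] 0.41
side cutter_mid [0.454 0.111 0.013] 0.73
```

View pics/t5.png

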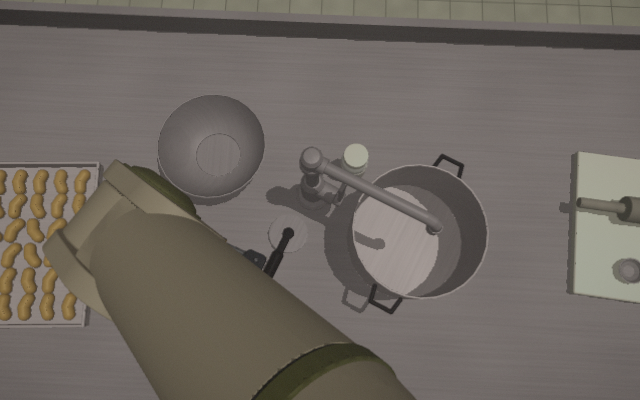

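The outlet at (436,228) hangs over the pot. The pot, bowl, jar and cutter are where they were, and the lever is still upright. The tool is clear of everything, so I hand the job in.

```bash
python3 -c "
from plant import arm
print(arm.job_done())"
```

```text
the job is handed in; nothing more can be done
None
```

I swung the spout about 92° anticlockwise so its outlet hangs over the stock pot's mouth, then took the finger away and handed the job in at about 20 s. I pushed with the shut fingers on the tube's bare side. The first push stopped about 2° short, so I measured again and gave it one small nudge.

- **Centring:** the last readings put the outlet at 245.3–246.1° about the tap's axis, and the pot's centre at about 246.3°. That leaves about 2–3 mm of sideways error, plus about 10 mm along the spout that its swing cannot remove.
- **Camera disagreement:** the top and side cameras place the pot's centre about 4 mm apart, so I aimed between them.
- **Everything else:** the pot, bowl and cutter read within 3–4 mm of their first positions. The jar did too in the top camera. The side camera's last jar reading was a low-confidence false hit on the tap. The bowl was confirmed by the side camera only, since the top network missed it, though it shows unmoved in the top picture.
- **Lever and forces:** the lever looked upright in the pictures but was not measured. Wrist forces were about 1–2 N in every reading.

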